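# Set a polariser ring to the index clip and push the analyser in

### The job

Set up the polarising light base: with the fingers shut, push the upright post of the ring's lever round its arc with their outside until the lever's pointed end stands at the tip of the small index clip on the scale. Then push the slide at the side of the base fully home by the outer face of its tab, and come away. Push gently, do not pinch, straddle or lift anything, and leave the index clip and the bottles and pot standing around where they are.

Things in the scene. Friction and masses are not known exactly. Their poses are not given: they have to be found in the camera images.
- light_base: White housing with a black foot line, fixed to the surface, 207 (x) x 230 (y) x 48 mm high. Origin on the surface, under the axis of the ring. In its own axes the housing spans x -122 to +85 mm and y -115 to +115 mm; -x is its scale side (towards the robot, its yaw varies by 0.3 rad), z is up. Black scale lines on the top, every 5 degrees with longer ones every 15, lie on an arc 96 to 106 mm from the axis on the -x side.
- polariser_ring (a joint): Angle of the knurled aluminium ring (112 mm across, from 51 to 66 mm above the surface, with a dark disc in it) about its vertical axis through the base's origin, rad. At 0 its lever points along the base's -x; positive is anticlockwise seen from above, so the lever end is at the base's (-r cos q, -r sin q). Range -1.3 to 1.3; starts between -1.2 and -0.8. Dry friction 0.1 N m (about 1.5 N at the post): it stays where it is left.
- lever_post (a point): The upright black post on the lever, 12 mm thick (13.6 mm at its head), 72 mm from the ring's axis. It stands from 59 to 101 mm above the surface; this point is on its axis, 80 mm above the surface. Nothing of the base but the post rises above 66 mm within the lever's arc. The lever bar under it is 10 mm wide, its top 59.5 mm above the surface.
- pointer_tip (a point): The pointed outer end of the lever, 94 mm from the ring's axis, 57 mm above the surface.
- index_point (a point): The mark to set to: point just ahead of the inward tip of the index clip, 94 mm from the ring's axis, 57 mm above the surface. The clip is a small dark steel block (14 x 18 mm, with a pointed inner end and a thumb screw, top 63 mm above the surface) that rides on the scale 96 to 119 mm from the axis. It can be shifted with about 6 N, and must not be.
- index_clip (a joint): Angle of the index clip about the same axis and counted as the ring's, rad: the ring is set when both are equal. Starts between -0.2 and 0.65.
- analyser_slide (a joint): How far the slide is pushed in, m: 0 is fully out, 0.045 is fully home, where the tab meets the housing's side and the slide stops. It moves along the base's +y. Starts between 0 and 0.012. Friction about 2 N, no spring: it stays where it is left.
- slide_tab (a point): The upright black tab on the outer end of the slide, at the base's -y side (the robot's right): 44 mm along the base's x, 8 mm thick along the base's y, from 19 to 75 mm above the surface. This point is in the middle of its thickness and width, 57 mm above the surface; at the base's x = +30 mm, y = -164 mm when fully out and -119 mm when home. Its outer face is 4 mm beyond this point on the -y side. The flat slide behind it is 40 mm wide, 27 to 33 mm above the surface.
- reagent_bottle: Bystander: white bottle with a red screw cap, 44 mm thick, 90 mm high, loose, at the base's left. Origin at the centre of its underside.
- specimen_pot: Bystander: white pot with a yellow screw cap, 50 mm across, 55 mm high, loose, at the right front of the base. Origin at the centre of its underside.
- oil_bottle: Bystander: small brown bottle with a black cap, 28 mm thick, 57 mm high, loose, behind the base. Origin at the centre of its underside.

How it is judged (in metres and radians):
On the way, in this order (a step that is already met when the one before it is completed fails the run):
1. the lever's end stands at the index clip's tip and the ring is at rest (horizontal distance between pointer_tip and index_point below 0.006 m and velocity of joint polariser_ring between -0.05 and 0.05 rad/s), for 0.3 s.
2. the slide is pushed fully home (value of joint analyser_slide above 0.042 m), for 0.2 s.
At the end, for the whole second after the job is handed in: The pointed end of the lever is within 6 mm (3.7 degrees) of the index clip's point and at rest, the slide is within 3 mm of fully home, the index clip has not been shifted (4 mm), and the two bottles and the pot stand upright within 15 mm of where they were (all of step 1 and value of joint analyser_slide above 0.042 m and distance of index_point from where it was at the start of the episode below 0.004 m and distance of each of reagent_bottle, specimen_pot, oil_bottle from where it was at the start of the episode below 0.015 m and angle between each of reagent_bottle, specimen_pot, oil_bottle's own z axis and vertical below 0.2 rad); the robot touches nothing.
It fails at once if the lever post is taken between the fingers (horizontal distance between the grasp point and lever_post below 0.008 m and height (world z) of the grasp point below 0.1 m).
It fails at once if the slide's tab is taken between the fingers (y of the grasp point in the frame of slide_tab between -0.006 and 0.006 m and x of the grasp point in the frame of slide_tab between -0.026 and 0.026 m and height (world z) of the grasp point below 0.074 m).
It fails at once if the ring or its lever is pressed or squeezed with more than 25 N, or the slide with more than 50 N (contact force between the arm and polariser_ring above 25 N or contact force between the arm and analyser_slide above 50 N).
It fails at once if the index clip is shifted (distance of index_point from where it was at the start of the episode above 0.004 m).
It fails at once if a bottle or the pot is moved, lifted or tipped (distance of any of reagent_bottle, specimen_pot, oil_bottle from where it was at the start of the episode above 0.015 m or angle between any of reagent_bottle, specimen_pot, oil_bottle's own z axis and vertical above 0.2 rad).
It also fails if it takes over 54 s, if anything falls off the work surface, if the arm or the gripper's body presses on something with over 40 N, if the wrist force passes 120 N, or if a joint passes its speed limit or range.

### The arm

A 6-joint arm with a two-finger parallel gripper is mounted at the origin on a cart in front of the work surface, level with it; the furniture and walls round the work are solid. World frame = base frame: x ahead of the robot, y to its left, z up, the work surface at z = 0. Lengths are in mm, angles in rad, forces in N, time in s.
With the tool pointing down it reaches from about 425 to 925 mm from the base axis. Payload 12.5 kg.
Tool frame: the origin (TCP) lies midway between the tips of the shut fingers; the grasp point (between the pads) lies 19 mm behind it (grip_depth is the y of the grasp point in the tool frame, in mm); y points along the fingers, x is the direction in which the jaws open and shut, and the axes are right-handed (so a half turn about y gives the same grasp; the last joint's range is limited). The gripper opens to 85 mm and grips with 20 to 120 N. Pads are 22 mm wide; open, the fingers measure 114 mm over their backs; the gripper's body (76 mm by 85 mm) begins 54 mm behind the grasp point. The pads swing forward as they close: fully open they stand 13 mm farther back than shut.
Start: joints at [1.013, 0.491, 1.559, -0, 1.092, -0.106], TCP at [272.852, 562.314, 231.327] pointing down, gripper open.
Joint ranges: [-3.1, 3.1], [-0.84, 2.19], [0.05, 2.79], [-1.13, 4.28], [0.06, 2.93], [-2.69, 2.69]. Speed limits (rad/s): [2.22, 2.22, 2.79, 3.14, 3.14, 3.14].

### API

Orientations are given as a unit quaternion [w, x, y, z].
In Python, from workcell import get_state, snapshot, close_job, grip_depth gives the robot as it stands.
- The arm moves only by the shell command python3 -m creep 'ROWS'. ROWS is text: rows parted by semicolons, each of 7 numbers parted by spaces: the shift along the tool's x, y, z in m, then the turn, a rotation vector about the tool's x, y, z in rad, then the finger opening in m, from 0 to 0.0854. In form: tx ty tz wx wy wz hand; .... A call has 1 to 5 rows; each row shifts and turns the commanded pose from where the row before left it, along the tool's axes as they then stand; what a row does not reach is not made up. A row lasts 1/12 s, in which the tool goes at most 41.7 mm and 7.16 degrees, less where a joint would pass 70% of its speed; a pose out of reach is approached as far as the arm can. A call with a gripper value outside its range is refused whole. The fingers move at their own pace and stop on an object; the grip force is fixed at half the most. Time passes only in rows, so rows that do not move let the fingers close. It gives the time, the measured TCP pose, the force and the opening at its end, in the units of the state.
- get_state(): the state, without advancing time (a new reading comes with each control period).
- snapshot(name): name is "scene" or "side" or "wrist"; returns a dict with "color" (400x640x3 uint8, red, green, blue), "camera_matrix" (3x3 intrinsics, pixels), "R" (3x3) and "t" (3): a world point X has camera coordinates R X + t; the wrist camera has in their place "tool_from_camera" (4x4, takes a point from camera to tool coordinates, whose origin is the TCP and whose axes are the tool frame's). Camera axes: x right, y down, z forward; pixel columns grow to the right and rows downward; lengths in mm; the calibration is good to about 2 mm. A picture is of the moment at which its call begins: read the wrist's pose just before it. There is no depth.
- close_job(): hands the job in, once; it reports no verdict.
The state is a dict: "time": time; "joints": joint angles; "joint_vel": joint speeds; "joint_efforts": joint torques, N m; "position": TCP position; "eef_rot": TCP orientation; "force": force on the tool from outside, world axes, zero at the start; "moment": the same for the moment, N m; "width": opening from 0.0 (shut) to 1.0 (fully open).
Only numpy, scipy, OpenCV 4.12 (cv2) and the standard library are available. Lean on these libraries where they do the work, as an engineer would, in place of code of your own. Each camera call takes 0.05 s, during which the arm holds its last target. There are 200 camera calls.

## Working session

There is one attempt and no reset: what is moved stays moved. The work goes in short steps, Python scripts to look and compute and a shell command to move; the robot and the scene stay as the last step left them, time stands still between calls to the robot, and variables do not carry over. Pictures are saved under pics/ and viewed, about 8 in all and at most 12, crops included, and the job is handed in when it is done.

```bash
mkdir -p pics; cat > h.py <<'E'
import numpy as np,cv2
from workcell import get_state,snapshot,close_job,grip_depth
E
python3 - <<'E'
from h import *
s=get_state();print(s,grip_depth)
for n in("scene","side"):
    d=snapshot(n);cv2.imwrite(f"pics/{n}0.png",d["color"][:,:,::-1]);np.savez(f"{n}0.npz",**d);print(n,d["camera_matrix"],d["R"],d["t"])
E
```

```text
{'time': 0.0, 'joints': array([ 1.01343281e+00,  4.91556118e-01,  1.55944880e+00,  1.31866807e-05,
        1.09171411e+00, -1.05612114e-01]), 'joint_vel': array([0.00028291, 0.00073255, 0.00015505, 0.00083284, 0.00024766,
       0.00024477]), 'joint_efforts': array([-1.78512744e-05, -6.18457246e+01, -2.61594647e+01, -8.08334153e-05,
        3.98349031e-03, -4.81378572e-05]), 'position': array([272.70075795, 562.11527551, 230.73010473]), 'eef_rot': array([-0.59910928,  0.59945108,  0.37495762, -0.37567707]), 'force': array([ 0.15345689, -0.00943558, -0.89112959]), 'moment': array([-0.07518144, -0.0138288 , -0.01626187]), 'width': 0.9985452437190345} -18.700000000000003
scene [[461.56235834   0.         325.58783743]
 [  0.         461.56235834 196.00265408]
 [  0.           0.           1.        ]] [[ 0.60771015 -0.79402226  0.01473184]
 [-0.38766694 -0.31279127 -0.86710781]
 [ 0.69311089  0.52123917 -0.49790262]] [-328.0451008   277.51913107  672.9123675 ]
side [[377.04596331   0.         318.62462439]
 [  0.         377.04596331 200.9341626 ]
 [  0.           0.           1.        ]] [[-0.99795891 -0.06206078 -0.01504875]
 [-0.02202544  0.55570269 -0.83108928]
 [ 0.05994068 -0.8290615  -0.55593537]] [510.63926986  83.25379973 837.57379036]
```

View pics/scene0.png

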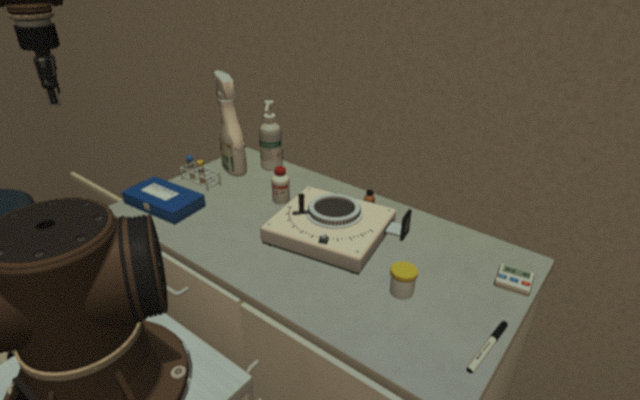

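View pics/side0.png

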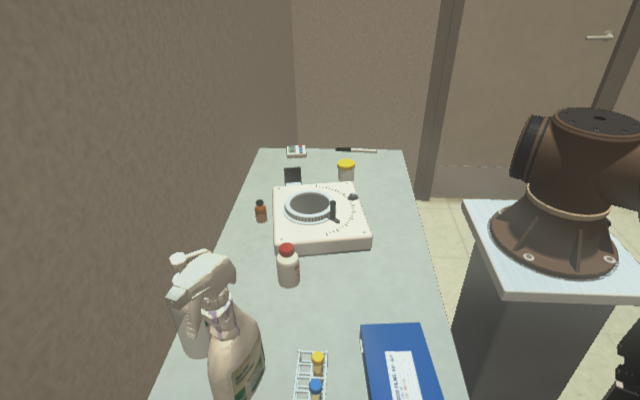

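Scene: base about (330,225), post (302,203), clip (323,239), tab (405,224), pot (403,280), red bottle (281,185) and oil bottle (370,197). Side: post (333,210), clip (353,196), tab (293,176). Next I'll look at enlarged crops.

```bash
python3 - <<'E'
from h import *
a=cv2.imread("pics/scene0.png")[160:310,255:425];b=cv2.imread("pics/side0.png")[150:260,245:385]
a=cv2.resize(a,None,fx=4.5,fy=4,interpolation=cv2.INTER_CUBIC)
b=cv2.resize(b,None,fx=5.5,fy=5.4,interpolation=cv2.INTER_CUBIC)
cv2.imwrite("pics/a.png",a);cv2.imwrite("pics/b.png",b);print(a.shape,b.shape)
E
```

```text
(600, 765, 3) (594, 770, 3)
```

View pics/a.png

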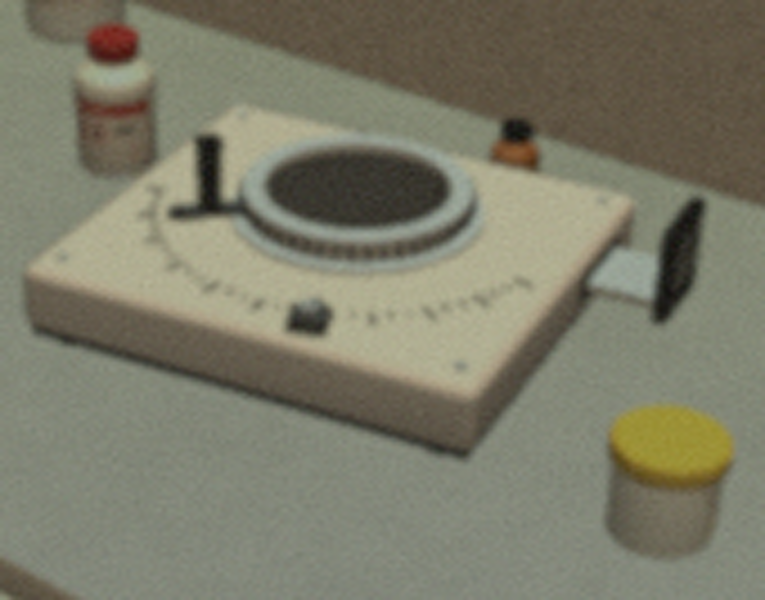

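View pics/b.png

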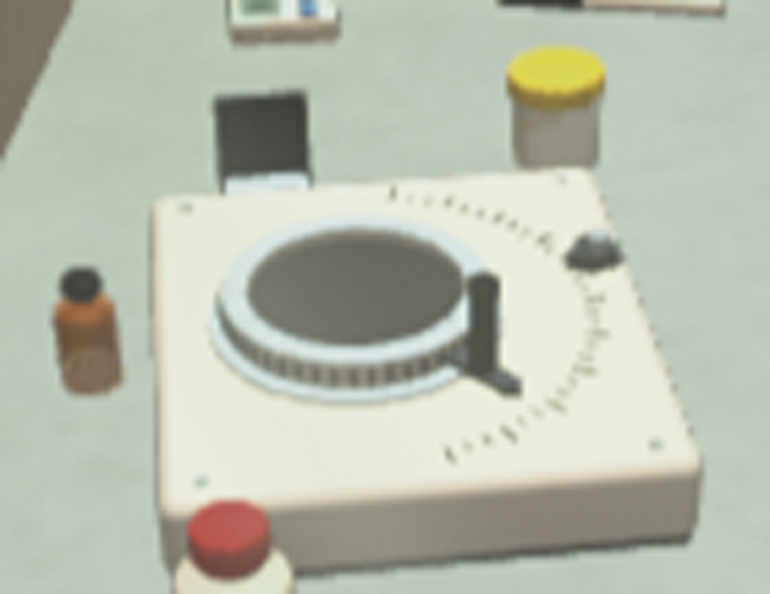

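```bash
cat > fit.py <<'E'
from h import *
from scipy.optimize import least_squares
S={n:dict(np.load(n+"0.npz")) for n in("scene","side")}
A=lambda u,v:(255+(u+.5)/4.5-.5,160+(v+.5)/4-.5)
B=lambda u,v:(245+(u+.5)/5.5-.5,150+(v+.5)/5.4-.5)
def proj(n,X):
    d=S[n];c=d["R"]@X+d["t"];p=d["camera_matrix"]@c;return p[:2]/p[2]
def W(p,b):
    c,s=np.cos(p[2]),np.sin(p[2]);return np.array([p[0]+c*b[0]-s*b[1],p[1]+s*b[0]+c*b[1],b[2]])
L=lambda r,q,z:(-r*np.cos(q),-r*np.sin(q),z)
obs=[("scene",A(27,272),lambda p:(-121,114,47)),("scene",A(471,397),lambda p:(-121,-114,47)),("scene",A(632,203),lambda p:(84,-114,47)),("scene",A(243,106),lambda p:(84,114,47)),
("side",B(153,202),lambda p:(84,-114,47)),("side",B(591,171),lambda p:(-121,-114,47)),("side",B(700,463),lambda p:(-121,114,47)),("side",B(161,512),lambda p:(84,114,47)),
("scene",A(358,188),lambda p:(0,0,65)),("side",B(357,288),lambda p:(0,0,65)),
("scene",A(209,138),lambda p:L(72,p[3],101)),("scene",A(210,207),lambda p:L(72,p[3],60)),("side",B(483,276),lambda p:L(72,p[3],101)),
("scene",A(170,212),lambda p:L(93,p[3],57)),("side",B(518,389),lambda p:L(93,p[3],57)),
("scene",A(308,316),lambda p:L(108,p[4],57)),("side",B(594,254),lambda p:L(108,p[4],57)),
("side",B(216,97),lambda p:(52,-160+1000*p[5],75)),("side",B(305,92),lambda p:(8,-160+1000*p[5],75)),
("scene",A(658,320),lambda p:(8,-164+1000*p[5],19)),("scene",A(667,235),lambda p:(8,-164+1000*p[5],75)),("scene",A(703,200),lambda p:(52,-164+1000*p[5],75))]
res=lambda p:np.concatenate([proj(n,W(p,f(p)))-np.array(o) for n,o,f in obs])
r=least_squares(res,[650,0,0,-1,.2,.005],loss="soft_l1",x_scale=[10,10,.1,.1,.1,.01])
p=r.x
if __name__=="__main__":
    print(p.round(4));print(res(p).reshape(-1,2).round(1).tolist())
    print("post",W(p,L(72,p[3],80)).round(1),"target post",W(p,L(72,p[4],80)).round(1),"tab",W(p,(30,-164+1000*p[5],57)).round(1),"home",W(p,(30,-119,57)).round(1))
    np.save("p.npy",p)
E
python3 fit.py
```

```text
[ 5.339482e+02 -2.702750e+01  1.755000e-01 -9.097000e-01  2.494000e-01
  1.130000e-02]
[[-1.7, -0.9], [0.5, 0.2], [1.8, -1.3], [-1.2, -0.8], [-0.3, -1.5], [0.0, -1.5], [0.7, -0.1], [-0.5, -0.8], [0.2, -0.1], [-0.4, -0.9], [-0.0, 0.5], [-0.0, -0.1], [-0.3, 0.5], [-0.9, 0.6], [0.3, 0.5], [-0.4, -1.2], [-0.3, -1.4], [-0.3, 0.7], [0.6, 0.5], [-0.0, 2.1], [0.6, 0.8], [-0.5, -0.4]]
post [480.5  21.2  80. ] target post [468.3 -56.7  80. ] tab [ 590.1 -172.1   57. ] home [ 584.3 -139.    57. ]
```

```bash
cat >> h.py <<'E'
from scipy.spatial.transform import Rotation as Ro
def Rt(s=None):
    s=s or get_state();q=np.array(s["eef_rot"]);return Ro.from_quat(q[[1,2,3,0]]).as_matrix()
E
python3 - <<'E'
from fit import *
print(Rt().round(3))
def ray(n,uv,z):
    d=S[n];v=d["R"].T@np.linalg.inv(d["camera_matrix"])@[*uv,1];c=-d["R"].T@d["t"];return (c+v*(z-c[2])/v[2]).round(0)
print("red",ray("scene",A(112,40),88),ray("side",B(229,525),88))
print("oil",ray("scene",A(517,130),55),ray("side",B(82,280),55))
print("pot",ray("scene",A(671,438),54),ray("side",B(557,72),54))
print("spray base",ray("side",(235,385),60),ray("scene",(235,170),10),"pump",ray("scene",(272,165),10))
d=snapshot("wrist");print(d["tool_from_camera"].round(3),d["camera_matrix"])
E
```

```text
[[ 0.437 -0.001 -0.9  ]
 [ 0.9   -0.001  0.437]
 [-0.001 -1.     0.   ]]
red [557. 153.  88.] [560. 156.  88.]
oil [651. -43.  55.] [651. -40.  55.]
pot [ 452. -244.   54.] [ 451. -238.   54.]
spray base [597. 406.  60.] [593. 353.  10.] pump [679. 296.  10.]
[[ 1.00000e+00  2.00000e-03 -0.00000e+00 -1.26900e+00]
 [ 1.00000e-03 -3.21000e-01  9.47000e-01 -1.43203e+02]
 [ 1.00000e-03 -9.47000e-01 -3.21000e-01  8.24380e+01]
 [ 0.00000e+00  0.00000e+00  0.00000e+00  1.00000e+00]] [[285.67210528   0.         321.1405619 ]
 [  0.         285.67210528 204.6457594 ]
 [  0.           0.           1.        ]]
```

```bash
python3 -m creep '-0.0245 0 -0.0287 0 0 0 0; -0.0245 0 -0.0287 0 0 0 0; -0.0245 0 -0.0287 0 0 0 0; -0.0245 0 -0.0287 0 0 0 0; -0.0245 0 -0.0287 0 0 0 0'
python3 -m creep '-0.0245 0 -0.0287 0 0 0 0; -0.0245 0 -0.0287 0 0 0 0; -0.0245 0 -0.0287 0 0 0 0; -0.0245 0 -0.0287 0 0 0 0; -0.0245 0 -0.0287 0 0 0 0'
python3 -m creep '-0.0245 0 -0.0287 0 0 0 0; -0.0245 0 -0.0287 0 0 0 0; -0.0245 0 -0.0287 0 0 0 0; -0.0245 0 -0.0287 0 0 0 0; -0.0245 0 -0.0287 0 0 0 0'
python3 -m creep '0 0.02 0 0 0.0935 0 0; 0 0.02 0 0 0.0935 0 0; 0 0.02 0 0 0.0935 0 0; 0 0 0 0 0 0 0; 0 0 0 0 0 0 0'
```

```text
time: 0.57
position: [348.6, 387.8, 231.1]
eef_rot: [-0.599, 0.599, 0.375, -0.376]
force: [1.6, 0.7, -0.3]
width: 0.302
time: 0.98
position: [424.4, 214.9, 231.3]
eef_rot: [0.599, -0.599, -0.375, 0.375]
force: [0.8, 0.6, -0.1]
width: 0.004
time: 1.4
position: [500.1, 41.8, 231.3]
eef_rot: [0.599, -0.599, -0.375, 0.375]
force: [0.7, 1.3, -0.0]
width: -0.005
time: 1.82
position: [499.5, 43.7, 171.0]
eef_rot: [0.646, -0.645, -0.288, 0.289]
force: [-0.4, 0.9, 0.3]
width: 0.001
```

```bash
cat >> h.py <<'E'
def wcam(tag):
    s=get_state();d=snapshot("wrist");R=Rt(s);T=d["tool_from_camera"]
    Rc=R@T[:3,:3];c=R@T[:3,3]+s["position"]
    np.savez(tag+".npz",R=Rc.T,t=-Rc.T@c,camera_matrix=d["camera_matrix"],pos=s["position"],Rt=R)
    cv2.imwrite(f"pics/{tag}.png",cv2.resize(d["color"][:,:,::-1],(800,500),interpolation=cv2.INTER_CUBIC));return s
E
python3 - <<'E'
from h import *
wcam("w1")
E
```

```text
(no output)
```

View pics/w1.png

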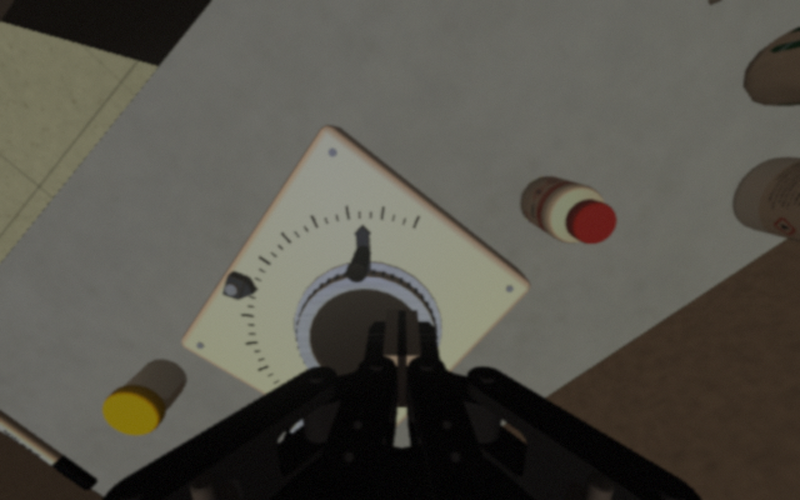

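Wrist view (800 px wide): housing corners at (328,126), (183,343) and (528,284), lever point at (362,226), post head at (357,270), clip tip at (257,289). I'll add these points and refit.

```bash
cat > fit2.py <<'E'
import fit
from fit import *
S["w1"]=dict(np.load("w1.npz"))
C=lambda u,v:((u+.5)/1.25-.5,(v+.5)/1.25-.5)
w=[("w1",C(328,127),lambda p:(-121,114,47)),("w1",C(184,343),lambda p:(-121,-114,47)),("w1",C(527,284),lambda p:(84,114,47)),
("w1",C(362,226),lambda p:L(94,p[3],57)),("w1",C(257,289),lambda p:L(95.5,p[4],58)),("w1",C(240,286),lambda p:L(108,p[4],58)),("w1",C(357,270),lambda p:L(72,p[3],99)),("w1",C(366,338),lambda p:(0,0,65))]
w=w[:-1]
obs+=w*2
r=least_squares(res,p,loss="soft_l1",x_scale=[10,10,.1,.1,.1,.01]);p=r.x
if __name__=="__main__":
    print(p.round(4));print(res(p).reshape(-1,2)[:-len(w)].round(1).tolist())
    for n,f in(("post",L(72,p[3],80)),("target",L(72,p[4],80)),("tab",(30,-164+1000*p[5],57)),("home",(30,-119,57))):print(n,W(p,f).round(1))
    r2=least_squares(lambda p:np.concatenate([proj(n,W(p,f(p)))-np.array(o) for n,o,f in w]),p,loss="soft_l1",x_scale=[10,10,.1,.1,.1,.01]);print("wrist only",r2.x.round(4),r2.fun.round(1))
    np.save("p.npy",p)
E
python3 fit2.py
```

```text
[ 5.350786e+02 -2.616190e+01  1.782000e-01 -8.854000e-01  2.378000e-01
  1.100000e-02]
[[-1.6, -1.2], [0.7, -0.4], [1.7, -1.8], [-1.4, -1.1], [-0.9, -1.3], [-0.6, -1.4], [0.3, 0.0], [-1.0, -0.5], [0.1, -0.5], [-0.9, -0.7], [0.2, 0.6], [0.2, -0.0], [-0.2, 0.3], [-0.7, 0.9], [0.6, 0.2], [-0.8, -1.7], [-0.6, -1.0], [-1.0, 0.9], [-0.1, 0.6], [0.1, 1.7], [0.7, 0.4], [-0.5, -0.8], [-0.6, -4.5], [-4.7, 0.5], [7.1, 2.6], [0.1, -2.6], [-0.8, 1.5], [0.5, -1.0], [0.0, 0.9]]
post [480.3  20.6  80. ]
target [469.2 -55.3  80. ]
tab [ 591.7 -171.4   57. ]
home [ 585.7 -138.    57. ]
wrist only [ 5.355219e+02 -2.564010e+01  1.831000e-01 -8.814000e-01  2.362000e-01
  1.100000e-02] [-0.7 -4.4 -3.9  1.1  7.7  2.  -0.1 -2.6 -0.2  1.7  1.  -0.7  0.1  0.9]
```

```bash
python3 -m creep '0 0.0325 0 0 0 0 0; 0 0.0325 0 0 0 0 0; 0 0.032 0 0 0 0 0; 0 0 0 0 0 0 0; -0.003 0 0 0 0 0 0'
python3 -m creep '-0.003 0 0 0 0 0 0; -0.002 0 0 0 0 0 0; -0.0036 0 0.0009 0 -0.05 0 0; -0.0036 0 0.0009 0 -0.05 0 0; -0.0036 0 0.0009 0 -0.05 0 0'
python3 -m creep '-0.0036 0 0.0009 0 -0.05 0 0; -0.0036 0 0.0009 0 -0.05 0 0; -0.0036 0 0.0009 0 -0.05 0 0; -0.0036 0 0.0009 0 -0.05 0 0; -0.0036 0 0.0009 0 -0.05 0 0'
python3 -m creep '-0.0036 0 0.0009 0 -0.05 0 0; -0.0036 0 0.0009 0 -0.05 0 0; -0.0036 0 0.0009 0 -0.05 0 0; -0.0036 0 0.0009 0 -0.05 0 0; 0 0 0 0 0 0 0'
python3 - <<'E'
from h import *
wcam("w2")
E
```

```text
time: 2.28
position: [498.0, 41.8, 74.8]
eef_rot: [0.646, -0.645, -0.288, 0.289]
force: [-0.2, 0.3, -0.1]
width: 0.001
time: 2.7
position: [486.3, 30.9, 76.3]
eef_rot: [-0.621, 0.623, 0.337, -0.335]
force: [2.4, 0.1, 0.8]
width: -0.003
time: 3.12
position: [473.7, 17.1, 76.2]
eef_rot: [-0.575, 0.576, 0.412, -0.41]
force: [-0.2, 1.8, 1.8]
width: -0.003
time: 3.53
position: [466.4, 3.8, 76.0]
eef_rot: [-0.531, 0.532, 0.467, -0.466]
force: [0.3, -0.1, 0.1]
width: -0.002
```

View pics/w2.png

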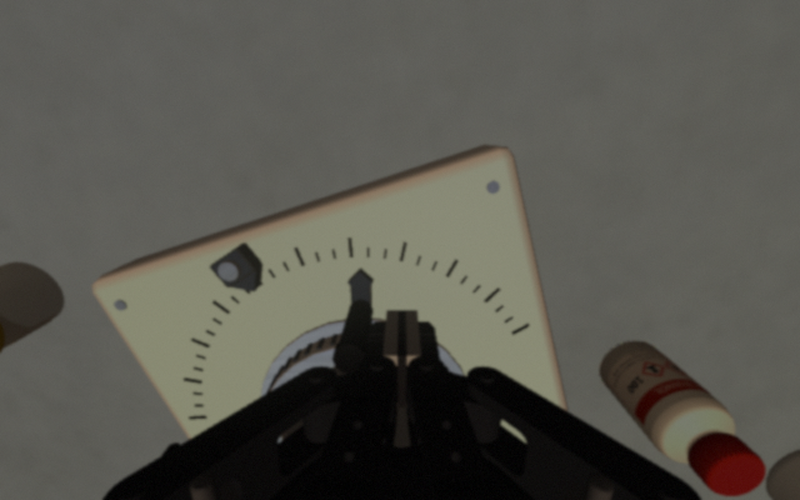

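Lever point at (360,269), clip tip at (253,291). From the scale ticks that is about -17° and about +14°.

```bash
cat > ang.py <<'E'
import sys
from h import *
tag=sys.argv[1];d=dict(np.load(tag+".npz"));p=np.load("p.npy")
def ray(u,v,z):
    r=d["R"].T@np.linalg.inv(d["camera_matrix"])@[(u+.5)/1.25-.5,(v+.5)/1.25-.5,1];c=-d["R"].T@d["t"];return c+r*(z-c[2])/r[2]
for a in sys.argv[2:]:
    u,v,z=map(float,a.split(","));X=ray(u,v,z)
    q=(np.arctan2(X[1]-p[1],X[0]-p[0])-p[2]-np.pi+np.pi)%(2*np.pi)-np.pi
    print(a,X.round(1),"r",np.hypot(*(X[:2]-p[:2])).round(1),"q",q.round(3))
lv=np.arctan2(*(d["pos"][:2]-p[:2])[::-1])-p[2]+np.pi
xa=np.arctan2(d["Rt"][1,0],d["Rt"][0,0]);print("tool r",np.hypot(*(d["pos"][:2]-p[:2])).round(1),"tool q",((lv+np.pi)%(2*np.pi)-np.pi).round(3),"lever-q aligned with tool",(xa-np.pi/2-p[2]).round(3)) 
E
python3 ang.py w2 360,269,57 253,291,58 300,257,48 351,247,48 404,251,48 222,307,48; python3 ang.py w1 362,226,57 257,289,58
```

```text
360,269,57 [442.6 -14.7  57. ] r 93.1 q -0.302
253,291,58 [447.  -68.8  58. ] r 97.9 q 0.272
300,257,48 [435.6 -45.3  48. ] r 101.3 q 0.012
351,247,48 [433.7 -18.8  48. ] r 101.7 q -0.251
404,251,48 [439.2   7.3  48. ] r 101.6 q -0.514
222,307,48 [457.9 -92.7  48. ] r 101.9 q 0.533
tool r 74.9 tool q -0.59 lever-q aligned with tool -0.308
362,226,57 [465.4  33.2  57. ] r 91.5 q -0.883
257,289,58 [447.2 -63.   58. ] r 95.3 q 0.218
tool r 78.4 tool q -1.278 lever-q aligned with tool -0.908
```

```bash
python3 -m creep '-0.0036 0 0.0009 0 -0.05 0 0; -0.0036 0 0.0009 0 -0.05 0 0; -0.0036 0 0.0009 0 -0.05 0 0; -0.0036 0 0.0009 0 -0.05 0 0; -0.0036 0 0.0009 0 -0.05 0 0'
python3 -m creep '-0.0036 0 0.0009 0 -0.05 0 0; -0.0036 0 0.0009 0 -0.05 0 0; -0.0036 0 0.0009 0 -0.05 0 0; -0.0036 0 0.0009 0 -0.05 0 0; 0 0 0 0 0 0 0'
python3 - <<'E'
from h import *
wcam("w3")
E
```

```text
time: 4.0
position: [461.3, -13.5, 75.2]
eef_rot: [-0.469, 0.47, 0.529, -0.528]
force: [-0.2, 1.3, 1.4]
width: -0.002
time: 4.42
position: [460.5, -28.6, 75.1]
eef_rot: [-0.414, 0.415, 0.573, -0.573]
force: [-0.3, -0.1, -0.8]
width: 0.003
```

View pics/w3.png

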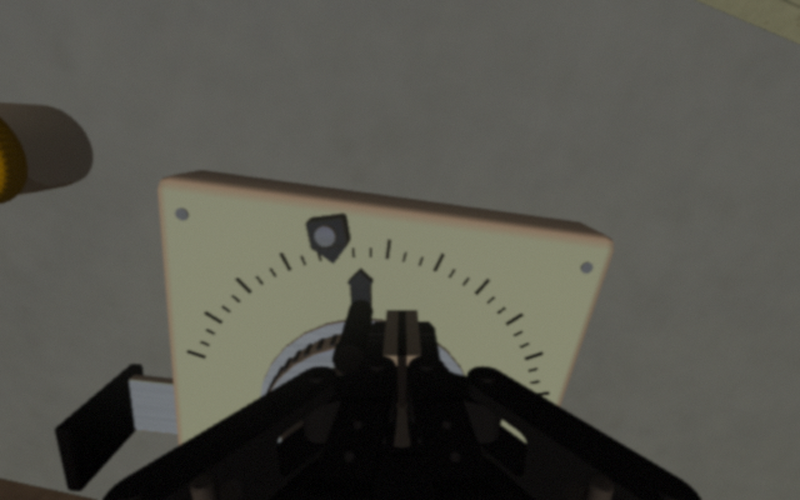

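Lever point at (360,269), clip tip at (334,262); a small gap is left.

```bash
python3 ang.py w3 360,269,57 334,262,57 334,262,60 389,248,48 285,261,48
```

```text
360,269,57 [446.2 -55.6  57. ] r 93.6 q 0.141
334,262,57 [446.7 -68.4  57. ] r 98.0 q 0.268
334,262,60 [445.4 -68.2  60. ] r 99.0 q 0.26
389,248,48 [434.5 -44.9  48. ] r 102.4 q 0.006
285,261,48 [457.6 -92.8  48. ] r 102.2 q 0.532
tool r 74.6 tool q -0.145 lever-q aligned with tool 0.14
```

```bash
python3 -m creep '-0.0032 0 0.0008 0 -0.045 0 0; -0.0032 0 0.0008 0 -0.045 0 0; -0.0018 0 0.0005 0 -0.025 0 0; 0 0 0 0 0 0 0; 0 0 0 0 0 0 0'
python3 - <<'E'
from h import *
wcam("w4")
E
python3 - <<'E'
from h import *
a=cv2.imread("pics/w4.png")[200:320,280:440]
cv2.imwrite("pics/w4c.png",cv2.resize(a,None,fx=5,fy=5,interpolation=cv2.INTER_CUBIC))
E
```

```text
time: 4.88
position: [461.3, -36.6, 74.6]
eef_rot: [-0.382, 0.382, 0.595, -0.595]
force: [0.7, 0.8, 0.1]
width: -0.004
```

View pics/w4c.png

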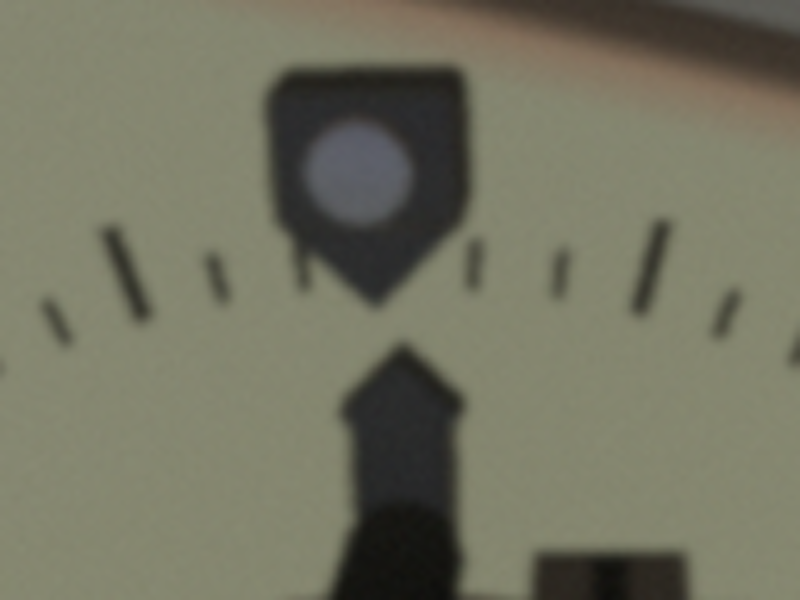

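Crop: clip tip at (376,305), lever point at (403,345). In full-picture pixels that is (355.2,261) and (360.6,269).

```bash
python3 ang.py w4 360.6,269,57 355.2,261,57 355.2,261,60 411,253.5,48 305,254.5,48
```

```text
360.6,269,57 [449.6 -64.7  57. ] r 93.8 q 0.245
355.2,261,57 [446.9 -68.6  57. ] r 97.9 q 0.27
355.2,261,60 [445.7 -68.7  60. ] r 99.0 q 0.266
411,253.5,48 [434.9 -44.6  48. ] r 101.9 q 0.003
305,254.5,48 [457.6 -92.6  48. ] r 102.1 q 0.531
tool r 74.5 tool q -0.038 lever-q aligned with tool 0.252
```

```bash
python3 -m creep '-0.0008 0 0.0002 0 -0.01 0 0; -0.0008 0 0.0002 0 -0.012 0 0; 0 0 0 0 0 0 0; 0 0 0 0 0 0 0; 0 0 0 0 0 0 0'
python3 -m creep '0 0 0 0 0 0 0; 0 0 0 0 0 0 0; 0.002 0 0 0 0 0 0; 0.008 0 0 0 0 0 0; 0.008 0 0 0 0 0 0'
python3 -m creep '0 -0.03 0 0 0 0 0; 0 -0.035 0 0 0 0 0; 0 -0.035 0 0 0 0 0; 0 0 0 0 0 0 0; 0 0 0 0 0 0 0'
python3 - <<'E'
from h import *
wcam("w5")
a=cv2.imread("pics/w5.png")[150:470,120:520]
cv2.imwrite("pics/w5c.png",cv2.resize(a,None,fx=1.875,fy=1.875,interpolation=cv2.INTER_CUBIC))
E
```

```text
time: 5.35
position: [461.4, -38.3, 74.3]
eef_rot: [-0.375, 0.375, 0.6, -0.6]
force: [-0.4, 1.2, 1.5]
width: 0.001
time: 5.77
position: [453.1, -21.7, 74.2]
eef_rot: [-0.375, 0.375, 0.6, -0.6]
force: [0.2, 0.3, -0.1]
width: 0.001
time: 6.18
position: [453.7, -21.6, 175.7]
eef_rot: [-0.373, 0.375, 0.6, -0.599]
force: [-0.4, -1.3, -0.8]
width: -0.0
```

View pics/w5c.png

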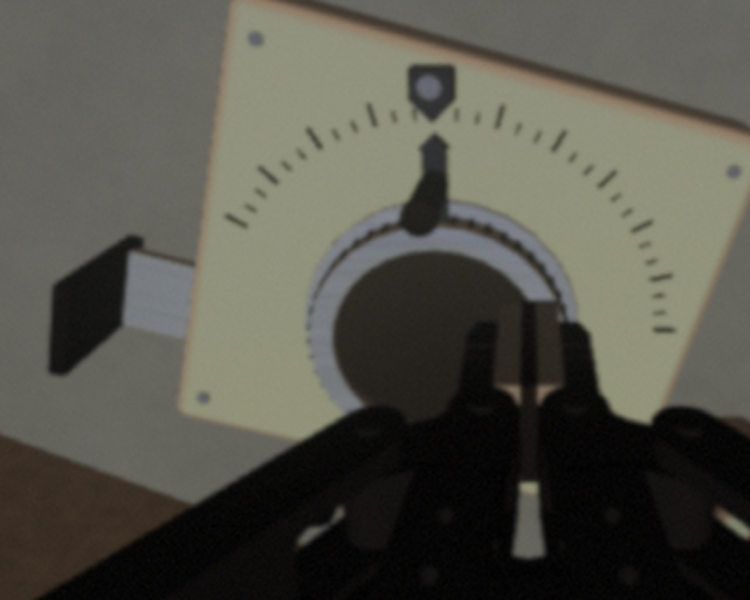

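Clip tip and lever point line up: crop (433,122) and (434,135). The tab's top edge runs from (51,285) to (53,373). I'll check the numbers.

```bash
python3 ang.py w5 351.5,222,57 350.9,215,57 350.9,215,60; python3 - <<'E'
import sys;sys.argv=["",'w5']
exec(open("ang.py").read())
for u,v in((51,285),(53,373)):
    X=ray(120+u/1.875,150+v/1.875,75)[:2]-p[:2];c,s=np.cos(p[2]),np.sin(p[2]);print(X@[c,s],X@[-s,c])
print(p)
c,s=np.cos(p[2]),np.sin(p[2])
for b in((30,-200),(30,-119-4-11),(30,-119-4-14.5)):print(b,p[0]+c*b[0]-s*b[1],p[1]+s*b[0]+c*b[1])
R=d["Rt"];print(R.round(3),d["pos"])
st=get_state();print(st["joints"].round(2))
E
```

```text
351.5,222,57 [451.5 -65.8  57. ] r 92.5 q 0.265
350.9,215,57 [446.8 -68.4  57. ] r 97.8 q 0.268
350.9,215,60 [446.  -68.3  60. ] r 98.5 q 0.264
tool r 81.5 tool q -0.234 lever-q aligned with tool 0.277
tool r 81.5 tool q -0.234 lever-q aligned with tool 0.277
8.72253082329053 -157.0988507324909
50.68023925759471 -154.0972791787474
[ 5.35078616e+02 -2.61619215e+01  1.78226207e-01 -8.85363730e-01
  2.37839213e-01  1.10332624e-02]
(30, -200) 600.0602391154413 -217.67533798823732
(30, -134) 588.3594847214539 -152.7207973724221
(30, -137.5) 588.9799792726501 -156.16535634447294
[[-0.44   0.004 -0.898]
 [ 0.898 -0.001 -0.44 ]
 [-0.002 -1.    -0.003]] [453.65879783 -21.62318164 175.72231169]
[-0.19  0.33  2.03  0.    0.78 -2.22]
```

```bash
python3 -m creep '0 0 0 0 0.092 0 0; 0 0 0 0 0.092 0 0; 0 0 0 0 0.092 0 0; -0.0365 0 -0.0182 0 0 0 0; -0.0365 0 -0.0182 0 0 0 0'
python3 -m creep '-0.0365 0 -0.0182 0 0 0 0; -0.0365 0 -0.0182 0 0 0 0; -0.0365 0 -0.0182 0 0 0 0; -0.0365 0 -0.0182 0 0 0 0; 0 0 0 0 0 0 0'
python3 - <<'E'
from h import *
s=get_state();print(s["position"].round(1),Rt(s).round(3).tolist(),s["force"].round(1));p=np.load("p.npy");c,q=np.cos(p[2]),np.sin(p[2]);X=s["position"][:2]-p[:2];print("base",X@[c,q],X@[-q,c])
wcam("w6")
E
```

```text
time: 6.65
position: [501.7, -86.9, 173.0]
eef_rot: [0.454, -0.452, -0.543, 0.543]
force: [2.2, 0.5, 0.4]
width: 0.002
time: 7.07
position: [602.3, -223.0, 171.5]
eef_rot: [0.454, -0.454, -0.542, 0.542]
force: [-1.0, 0.5, 0.1]
width: -0.001
[ 602.3 -223.   171.5] [[-0.175, -0.0, -0.985], [0.985, -0.0, -0.175], [-0.0, -1.0, 0.0]] [-1.   0.5  0.1]
base 31.308081771598644 -205.64608029115632
```

View pics/w6.png

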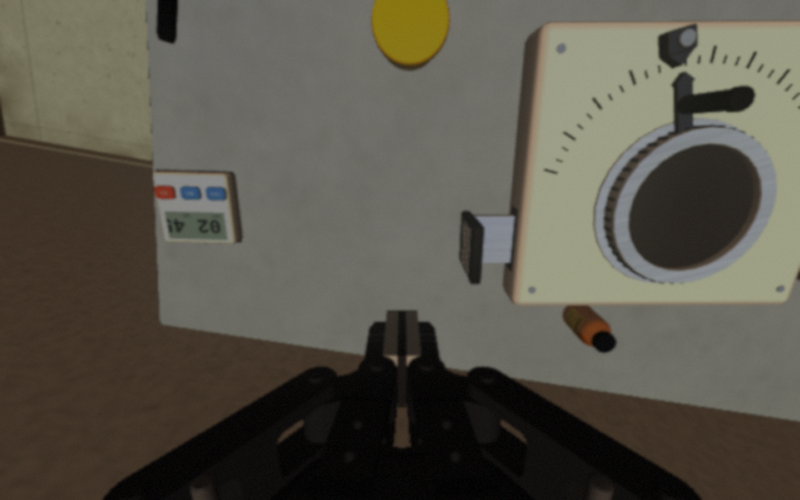

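The tab's outer face is at (467,248), clear of the fingers, and nothing lies under the fingers. Going down and pushing.

```bash
python3 -m creep '0 0.033 0 0 0 0 0; 0 0.033 0 0 0 0 0; 0 0.033 0 0 0 0 0; 0 0.03 0 0 0 0 0; 0 0 0 0 0 0 0'
python3 -m creep '0.01 0 0 0 0 0 0; 0.01 0 0 0 0 0 0; 0.004 0 0 0 0 0 0; 0.004 0 0 0 0 0 0; 0.004 0 0 0 0 0 0'
python3 -m creep '0.004 0 0 0 0 0 0; 0.004 0 0 0 0 0 0; 0.004 0 0 0 0 0 0; 0.004 0 0 0 0 0 0; 0.004 0 0 0 0 0 0'
python3 -m creep '0.004 0 0 0 0 0 0; 0.004 0 0 0 0 0 0; 0 0 0 0 0 0 0'
cat > b.py <<'E'
from h import *
s=get_state();p=np.load("p.npy");c,q=np.cos(p[2]),np.sin(p[2]);X=s["position"][:2]-p[:2];print("base",X@[c,q],X@[-q,c],s["position"][2],"force y",s["force"][:2]@[-q,c])
E
python3 b.py
```

```text
time: 7.53
position: [596.3, -215.8, 38.7]
eef_rot: [0.457, -0.449, -0.542, 0.544]
force: [-0.4, 0.6, -0.8]
width: 0.003
time: 7.95
position: [594.8, -186.3, 46.9]
eef_rot: [-0.452, 0.454, 0.543, -0.543]
force: [0.9, -2.1, 2.0]
width: -0.002
time: 8.37
position: [590.6, -166.9, 45.3]
eef_rot: [-0.453, 0.454, 0.543, -0.543]
force: [0.6, -2.0, 2.1]
width: -0.0
time: 8.62
position: [588.9, -158.4, 45.2]
eef_rot: [-0.454, 0.453, 0.543, -0.543]
force: [-0.1, -0.2, -0.1]
width: -0.001
base 29.574018281743935 -139.65481039277154 45.176858757958726 force y -0.16790454688686887
```

```bash
python3 -m creep '0.001 0 0 0 0 0 0; 0 0 0 0 0 0 0'|grep -E "pos|force"; python3 -m creep '0.001 0 0 0 0 0 0; 0 0 0 0 0 0 0'|grep -E "pos|force"; python3 b.py
```

```text
position: [588.8, -158.0, 45.1]
force: [0.5, -0.4, -0.8]
position: [588.7, -157.3, 45.1]
force: [0.2, -1.9, -0.2]
base 29.53472554132206 -138.51892100741713 45.13805941185778 force y -1.891710758209724
```

```bash
for i in 1; do python3 -m creep '0.001 0 0 0 0 0 0; 0 0 0 0 0 0 0'|grep -E "pos|force"; done; python3 -m creep '0.001 0 0 0 0 0 0; 0 0 0 0 0 0 0'|grep -E "pos|force"; python3 b.py
```

```text
position: [588.5, -156.2, 45.2]
force: [-0.2, -2.5, -0.6]
position: [588.4, -155.2, 45.2]
force: [-0.4, -2.5, -2.2]
base 29.56315516437962 -136.46600562553874 45.170788912621354 force y -2.357584146225856
```

```bash
python3 -m creep '0.001 0 0 0 0 0 0; 0 0 0 0 0 0 0'|grep -E "pos|force"; python3 -m creep '0.001 0 0 0 0 0 0; 0 0 0 0 0 0 0'|grep -E "pos|force"; python3 b.py
```

```text
position: [588.4, -155.1, 45.2]
force: [-0.6, -7.9, -2.9]
position: [588.4, -154.9, 45.3]
force: [-1.3, -14.1, -4.3]
base 29.660331072509987 -136.17502212507046 45.25394096015297 force y -13.62138844472625
```

The force climbed to 14 N with no further travel, so the slide is against its stop. Backing off, raising, and doing a last check.

```bash
python3 -m creep '0 0 0 0 0 0 0; -0.003 0 0 0 0 0 0; -0.01 0 0 0 0 0 0; -0.015 0 0 0 0 0 0; 0 0 0 0 0 0 0'
python3 -m creep '0 -0.035 0 0 0 0 0; 0 -0.035 0 0 0 0 0; 0 -0.035 0 0 0 0 0; 0 -0.03 0 0 0 0 0; 0 0 0 0 0 0 0'
python3 -m creep '0 0 0 0 0 0 0; 0 0 0 0 0 0 0'
python3 - <<'E'
from h import *
wcam("w7");d=snapshot("side");a=d["color"][150:260,245:385,::-1]
w=cv2.imread("pics/w7.png")[0:400,340:800]
cv2.imwrite("pics/fin.png",np.hstack([cv2.resize(w,(460,400)),cv2.resize(a,(340,400),interpolation=cv2.INTER_CUBIC)]))
E
```

```text
time: 10.03
position: [594.0, -183.5, 45.5]
eef_rot: [-0.453, 0.454, 0.543, -0.542]
force: [-0.3, -0.0, 0.5]
width: -0.007
time: 10.45
position: [595.1, -182.0, 186.5]
eef_rot: [-0.45, 0.456, 0.544, -0.542]
force: [0.2, -0.4, -0.0]
width: -0.002
time: 10.62
position: [592.8, -180.9, 179.7]
eef_rot: [0.454, -0.453, -0.543, 0.543]
force: [-0.9, -0.1, -0.5]
width: 0.003
```

View pics/fin.png

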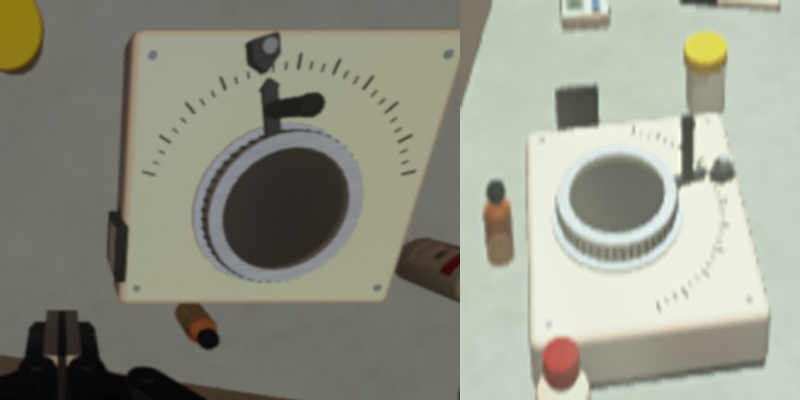

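The tab is flush with the side (115,245), and the lever point (268,80) stands at the clip tip (264,72). The bottles and pot are upright and in place.

```bash
python3 ang.py w7 608,80,57 604,72,57 604,72,60; python3 -c "
from h import *
close_job()"
```

```text
608,80,57 [451.5 -66.3  57. ] r 92.7 q 0.27
604,72,57 [447.4 -70.7  57. ] r 98.3 q 0.292
604,72,60 [448.1 -72.1  60. ] r 98.4 q 0.308
tool r 165.2 tool q 1.749 lever-q aligned with tool 0.0
the job is handed in; nothing more can be done
```

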